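# Refit the radio's volume knob and hold it down

## Robot

A 6-joint arm with a two-finger parallel gripper is mounted at the origin on a cart in front of the work surface, level with it; the furniture and walls round the work are solid. World frame = base frame: x ahead of the robot, y to its left, z up, the work surface at z = 0. Lengths are in mm, angles in rad, forces in N, time in s.
With the tool pointing down it reaches from about 350 to 775 mm from the base axis. Payload 7.3 kg.
Tool frame: the origin (TCP) lies at the very end of the fingers, on their centre line; the grasp point (between the pads) lies 19 mm behind it; z points along the fingers, y is the line along which they close (so a half turn about z gives the same grasp; the last joint's range is limited). The gripper opens to 92 mm and grips with 3 to 60 N. Pads are 19 mm wide; open, the fingers measure 130 mm over their backs; the gripper's body (75 mm by 190 mm) begins 47 mm behind the grasp point.
Start: joints at [-1.326, 0.342, 1.524, -0, 1.275, -0.146], TCP at [200.011, -485.428, 226.741] pointing down, gripper open.
Joint ranges: [-2.53, 2.53], [-0.77, 2.02], [0.04, 2.7], [-1, 4.14], [0.28, 2.66], [-3.11, 3.11]. Speed limits (rad/s): [2.57, 2.57, 3.14, 3.14, 3.14, 3.14].

## Interface

Orientations are given as [roll, pitch, yaw] about the fixed x, y, z axes, in that order (R = Rz(yaw) Ry(pitch) Rx(roll)).
In Python, from plant import bot gives the robot as it stands.
- The arm moves only by the tool jog_arm, never from a script. Its argument "targets" is a list of rows, each an object with "xyz": the shift along the tool's x, y, z as a fraction of full scale, a list of three; "spin": the turn about the tool's z as a fraction of full scale. In form: [{"xyz": [x, y, z], "spin": spin}, ...]. A call has exactly 10 rows; each row shifts and turns the commanded pose from where the row before left it, along the tool's axes as they then stand; what a row does not reach is not made up. Full scale, the value 1, is 80 mm for a shift and 0.1 rad for a turn. A row lasts 1/8 s, in which the tool goes at most 62.5 mm and 10.7 degrees, less where a joint would pass 70% of its speed; a pose out of reach is approached as far as the arm can. A call with a number of a shift or a turn outside -1 to 1 is refused whole. A call with a gripper value outside its range is refused whole. "gripper" is the opening in per cent of the stroke, from 0 (shut) to 100 (fully open), set as the call begins (left out, the last holds). The fingers move at their own pace and stop on an object; the grip force is fixed at half the most. Time passes only in rows, so rows that do not move let the fingers close, or fill a call up. It gives the time, the measured TCP pose, the force, the opening and the grip force at its end, in the units of the state.
- bot.get_obs(): the state, without advancing time (a new reading comes with each control period).
- bot.capture(name): name is "scene" or "top"; returns the picture (420x560x3 uint8, blue, green, red); there is no depth.
- bot.get_calibration(name): a dict with "vfov" (degrees; the focal length in pixels is half the picture's height over the tangent of half this angle, whatever the lens; pixels are square), "cx", "cy" (the principal point, pixels), "eye" and "rotation" of the camera in the world. Camera axes: x right, y down, z forward; pixel columns grow to the right and rows downward; lengths in mm; the calibration is good to about 2 mm. A picture is of the moment at which its call begins. get_calibration takes no time and is no camera call.
- bot.close_job(): hands the job in; it is judged then, once.
The state is a dict: "time": time; "joint_positions": joint angles; "dq": joint speeds; "tau": joint torques, N m; "tool_pos": TCP position; "tcp_rot": TCP orientation; "contact_force": force on the tool from outside, world axes, zero at the start; "moment": the same for the moment, N m; "grip_width": finger opening in mm; "finger_force": force on a finger pad.
Only numpy, scipy, OpenCV 4.12 (cv2) and the standard library are available. Lean on these libraries where they do the work, as an engineer would, in place of code of your own. Each camera call takes 0.05 s, during which the arm holds its last target. There are 200 camera calls.

## Task

The volume knob has come off the table radio. Lay its white slip ring flat on the radio's top, round the brass nut of the bare spindle, and let go of it; then turn the knob so that its D-shaped bore matches the flat of the spindle, push it fully onto the spindle and press it down until it meets the ring, which works the switch. Finish while still holding the knob pressed down like that: do not let go at the end, and leave the other things on the desk where they are.

Things in the scene. Friction and masses are not known exactly. Their poses are not given: they have to be found in the camera images.
- radio: Low wooden table radio, fixed: 120 mm deep (x), 220 wide (y), flat black top panel 72 above the desk. Origin on the desk under its centre; its front (grille, display) faces its own -x. On top, at x = -5: the tuning knob at y = +60, already in place (leave it; 42 high), and the bare volume spindle at y = -60. Nothing else stands on the panel; a folded aerial lies behind the rear edge.
- radio_panel (a point): Point of the radio's top panel on the axis of the volume spindle, 72 mm above the desk; axes as the radio's. Round it a brass nut, 18 mm across and 3 mm high, is fixed to the panel.
- shaft_top (a point): Centre of the upper end of the bare steel volume spindle, 24 mm above the panel when not pressed. It is a D shaft: 14 mm diameter, cut flat on one side over its whole length, the flat 3.5 mm from the axis; top edges chamfered 1 mm. The frame turns and sinks with the spindle: z up, x pointing out of the flat.
- volume_turn (a joint): Turning angle of the volume spindle about the upright, rad, counterclockwise from above positive; 0 when its flat faces the rear (+x) of the radio. It turns only stiffly (0.12 N m) and stays where it is.
- volume_push (a joint): How far the spindle is pressed down, m: 0 free, at most 0.006. A spring push switch: it starts to sink at 3 N and takes 7 N at 0.004, where the seated knob meets the slip ring (its underside 12 mm above the panel when free, 8 mm when down). It springs back when let go. On beyond 0.003.
- volume_knob: The loose aluminium volume knob, 60 g, standing upright on the desk: round base 38 mm diameter and 14 high, a grip bar on it. Origin at the centre of the underside; x towards the pointer end, z up. In the underside a blind D bore, 12 mm deep, 0.8 wider all round than the shaft, chamfered; its flat lies under the pointer end, so knob x and shaft x must agree (within 8 degrees).
- knob_grip (a point): Middle of the knob's grip bar, on the knob's axis, 22 mm above the underside. The bar is 14 mm wide (along the knob's y), 36 long (along x), from 14 to 30 mm above the underside; its sides are flat and parallel from x = -15 to +10 mm, then taper to the pointer end.
- knob_pointer (a point): Pointer end of the knob's bar, marked by a dark line: 18 mm along the knob's x from its axis, 22 mm above its underside.
- slip_ring: White nylon slip ring (flat washer), 44 mm outer diameter, 22 mm hole, 8 mm thick, 20 g, lying flat on the desk; origin at the centre of its underside, z up. It belongs on the panel round the brass nut, under the knob.
- eraser: Bystander: white eraser in a blue card sleeve, 23x50x12 mm. Origin at the centre of its underside. Not part of the job.
- sharpener: Bystander: small brass pencil sharpener, 16x26x13 mm. Origin at the centre of its underside. Not part of the job.
- notebook: Bystander: green pocket notebook, 141x91x14 mm. Origin at the centre of its underside. Not part of the job.
- fountain_pen: Bystander: dark blue fountain pen, 134x13x14 mm. Origin at the centre of its underside. Not part of the job.
- binder_clip: Bystander: black spring clip, 29x32x33 mm. Origin at the centre of its underside. Not part of the job.
- clip_tin: Bystander: round lidded tin, 68x68x30 mm. Origin at the centre of its underside. Not part of the job.
- magnifier: Bystander: magnifying glass, 81x172x13 mm. Origin at the centre of its underside. Not part of the job.
There are look-alikes about, which are no part of the job. Of the things shaped like the slip_ring, the white one is meant.

How it is judged (in metres and radians):
On the way, in this order (a step that is already met when the one before it is completed fails the run):
1. the slip ring lies flat on the panel round the spindle nut, let go, with the knob not yet on the spindle (horizontal distance between slip_ring and radio_panel below 0.004 m and z of slip_ring in the frame of radio_panel below 0.0015 m and angle between slip_ring's own z axis and vertical below 0.06 rad and contact force between the fingers and slip_ring below 0.1 N and horizontal distance between volume_knob and shaft_top above 0.03 m), for 0.2 s.
2. the knob is turned to the flat and sits fully on the spindle (horizontal distance between volume_knob and shaft_top below 0.003 m and z of volume_knob in the frame of shaft_top below -0.0105 m and x of knob_pointer in the frame of shaft_top above 0.0155 m and angle between volume_knob's own z axis and vertical below 0.08 rad), for 0.1 s.
At the end, for the whole second after the job is handed in: Slip ring flat on the panel round the nut (axis within 4 mm, under 1.5 mm raised), free of the fingers; knob upright on the spindle to within 1.5 mm of its bore's full depth, pointer over the flat; the fingers on the knob hold the spindle pressed down more than 3 mm (all of step 2 and horizontal distance between slip_ring and radio_panel below 0.004 m and z of slip_ring in the frame of radio_panel below 0.0015 m and angle between slip_ring's own z axis and vertical below 0.06 rad and value of joint volume_push above 0.003 m and contact force between the fingers and volume_knob above 1 N and contact force between the fingers and slip_ring below 0.1 N); the arm keeps its last pose, push and grip.
It fails at once if a bystander is pushed more than 25 mm away (distance of any of eraser, sharpener, notebook, fountain_pen, binder_clip, clip_tin, magnifier from where it was at the start of the episode above 0.025 m).
It also fails if it takes over 54 s, if anything falls off the work surface, if the arm or the gripper's body presses on something with over 40 N, if the wrist force passes 120 N, or if a joint passes its speed limit or range.

## Working session

There is one attempt and no reset: what is moved stays moved. The work goes in short steps, Python scripts to look and compute and a tool call to move; the robot and the scene stay as the last step left them, time stands still between calls to the robot, and variables do not carry over. Pictures are saved under pics/ and viewed, at most 10 in all, crops included, and the job is handed in when it is done.

Besides the shell and the picture viewer there is one more tool, called after "Call:" in YAML: its name, and indented under it one key for each argument. jog_arm: Moves the arm, as the interface text tells. Shift numbers are shares of 80 mm and turn numbers shares of 0.1 rad, none past 1 either way. Its arguments: {"type":"object","properties":{"targets":{"type":"array","items":{"type":"object","properties":{"xyz":{"type":"array","items":{"type":"number"}},"spin":{"type":"number"}}}},"gripper":{"type":"number"}},"required":["targets"]}

```bash
mkdir -p pics; ls; python3 - <<'E'
from plant import bot
import cv2
for n in("scene","top"):
    cv2.imwrite(f"pics/{n}0.png",bot.capture(n)); print(n,bot.get_calibration(n))
print(bot.get_obs())
E
```

```text
pics
scene {'vfov': 44.46673201382047, 'cx': 283.2029685905091, 'cy': 206.97300823284647, 'eye': array([-121.99432598,  544.45240224,  958.69553151]), 'rotation': array([-2.40058228,  0.01664753, -2.30249158])}
top {'vfov': 54.82328040180667, 'cx': 278.7714348478893, 'cy': 205.75193436007106, 'eye': array([331.57401833,  28.73765855, 997.40392294]), 'rotation': array([-2.96778871, -0.00734345, -1.58872075])}
{'time': 0.1, 'joint_positions': array([-1.32601042e+00,  3.42659080e-01,  1.52489505e+00, -3.20724719e-05,
        1.27539240e+00, -1.46008554e-01]), 'dq': array([-0.00050969, -0.00028004, -0.00255801,  0.00114529, -0.0007374 ,
        0.00028454]), 'tau': array([ 1.77340215e-03, -4.32004988e+01, -2.44694370e+01,  7.18510081e-02,
        5.26590343e-02, -3.87635941e-05]), 'tool_pos': array([ 199.90618432, -485.07222865,  226.12055318]), 'tcp_rot': array([-3.14024872e+00, -1.66631704e-04,  3.90803712e-01]), 'contact_force': array([ 0.19412903, -0.65600227, -0.28737503]), 'moment': array([-0.02046146,  0.0129561 , -0.01362915]), 'finger_force': 0.0, 'grip_width': 92.36900660918482}
```

View pics/scene0.png

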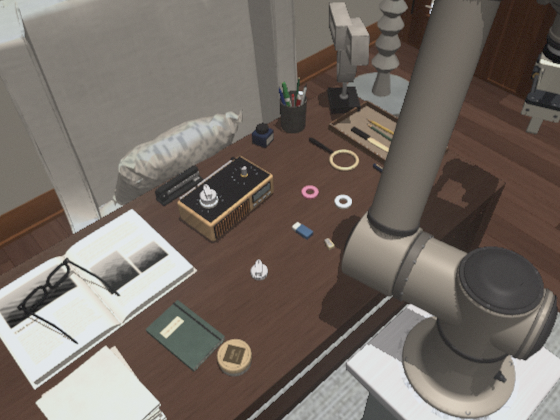

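View pics/top0.png

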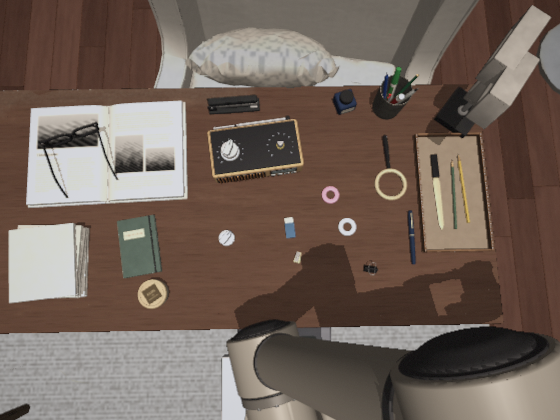

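Scene view: the white ring is at (343,201), the loose knob at (259,268) and the bare spindle at (243,172). In the top view the ring is at (347,227), the knob at (226,238) and the spindle at (280,145). I'll crop and measure.

```bash
cat > h.py <<'E'
import numpy as np, cv2
from scipy.spatial.transform import Rotation as R
from plant import bot
def cam(n):
    c=bot.get_calibration(n); return c,R.from_euler('xyz',c['rotation']).as_matrix(),210/np.tan(np.radians(c['vfov']/2))
def ray(n,p):
    c,M,f=cam(n); d=M@np.array([(p[0]-c['cx'])/f,(p[1]-c['cy'])/f,1]); return c['eye'],d/np.linalg.norm(d)
def plane(n,p,z):
    e,d=ray(n,p); return e+d*(z-e[2])/d[2]
def proj(n,X):
    c,M,f=cam(n); q=M.T@(np.array(X)-c['eye']); return q[:2]/q[2]*f+[c['cx'],c['cy']]
def tri(ps,pt):
    (a,u),(b,v)=ray('scene',ps),ray('top',pt)
    s=np.linalg.lstsq(np.c_[u,-v],b-a,rcond=None)[0]; A,B=a+s[0]*u,b+s[1]*v
    return (A+B)/2,np.linalg.norm(A-B)
E
python3 - <<'E'
from h import *
S=cv2.imread('pics/scene0.png');T=cv2.imread('pics/top0.png')
def crop(I,x,y,w,h,k): return cv2.resize(I[y:y+h,x:x+w],None,fx=k,fy=k,interpolation=cv2.INTER_CUBIC)
a=crop(T,200,115,110,70,4); b=crop(S,175,150,110,95,4)[:,:]
c=crop(T,200,215,50,45,6);d=crop(S,235,245,50,45,6)
H=np.zeros((600,800,3),np.uint8)
H[:280,:440]=cv2.resize(a,(440,280));H[280:600,:370]=cv2.resize(b,(370,320));H[:270,450:750]=c;H[290:560,450:750]=d
cv2.imwrite('pics/crop0.png',H)
for n,I,box in(('scene',S,(325,190,362,215)),('top',T,(330,212,365,243))):
    x,y,X,Y=box; g=I[y:Y,x:X].min(2); m=(g>140).astype(np.uint8)
    cs,_=cv2.findContours(m,0,1); k=max(cs,key=cv2.contourArea); e=cv2.fitEllipse(k)
    p=np.array(e[0])+[x,y]; print(n,p,e[1],'ring z8',plane(n,p,8),'z4',plane(n,p,4))
E
```

```text
scene [342.91633224 200.82614708] (12.424474716186523, 16.666654586791992) ring z8 [ 448.8946275  -149.96545937    8.        ] z4 [ 451.29661187 -152.88718495    4.        ]
top [346.8152523  226.34449196] (16.890512466430664, 17.270275115966797) ring z8 [ 450.88404736 -148.21936856    8.        ] z4 [ 451.36639851 -148.93477719    4.        ]
```

View pics/crop0.png

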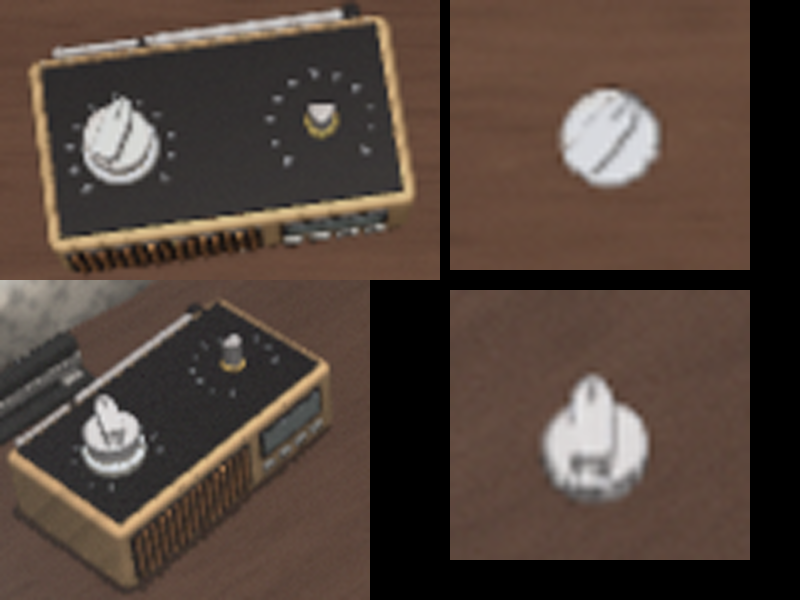

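The crop shows the knob's pointer end towards the upper right in the top view (+x, -y), and the shaft's D top at about (280,144). Zooming further on the shaft and knob.

```bash
python3 - <<'E'
from h import *
S=cv2.imread('pics/scene0.png');T=cv2.imread('pics/top0.png')
def crop(I,x,y,w,h,W,Hh): return cv2.resize(I[y:y+h,x:x+w],(W,Hh),interpolation=cv2.INTER_CUBIC)
H=np.zeros((600,800,3),np.uint8)
H[:300,:400]=crop(T,270,135,20,15,400,300)
H[:300,400:]=crop(S,232,163,24,18,400,300)
H[300:,:400]=crop(T,210,226,32,24,400,300)
H[300:,400:]=crop(S,240,254,40,30,400,300)
cv2.imwrite('pics/crop1.png',H)
# panel corners: black->wood; quick polygon
for n,I,b in(('top',T,(200,115,310,185)),('scene',S,(170,150,285,245))):
    x,y,X,Y=b; hsv=cv2.cvtColor(I[y:Y,x:X],cv2.COLOR_BGR2HSV)
    m=cv2.inRange(hsv,(8,90,120),(28,255,255)); m=cv2.morphologyEx(m,cv2.MORPH_CLOSE,np.ones((3,3)))
    cs,_=cv2.findContours(m,0,1);k=np.vstack([c for c in cs if len(c)>6]);r=cv2.convexHull(k)
    q=cv2.approxPolyDP(r,4,True)[:,0]+[x,y]
    for p in q: print(n,p,plane(n,p+.0,72).round(1))
E
```

```text
top [297 121] [700.5 -28.6  72. ]
top [302 165] [590.8 -37.6  72. ]
top [213 177] [565.  172.1  72. ]
top [209 130] [680.9 182.9  72. ]
scene [272 175] [590.5 -38.1  72. ]
scene [212 238] [529.6 192.   72. ]
scene [177 203] [671.9 189.4  72. ]
scene [241 156] [698.1 -25.8  72. ]
```

View pics/crop1.png

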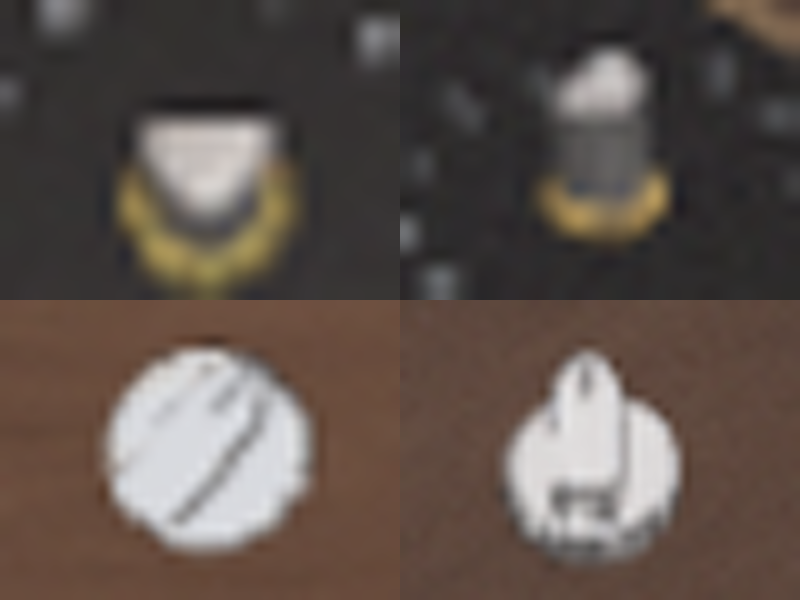

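```bash
python3 - <<'E'
from h import *
def px(X,Y,x0,y0,k): return np.array([(X+.5)/k-.5+x0,(Y+.5)/k-.5+y0])
t=lambda X,Y:px(X,Y,270,135,20); s=lambda X,Y:px(X,Y-0,232,163,400/24)
tk=lambda X,Y:px(X,Y-300,210,226,12.5); sk=lambda X,Y:px(X-400,Y-300,240,254,10)
s2=lambda X,Y:s(X-400,Y)
a,b=plane('top',t(140,118),96),plane('top',t(278,118),96);print('flat',a,b,'yaw',np.degrees(np.arctan2(*(b-a)[:2]*[1,1]))-0, )
print('axis from flat top', (a+b)/2-[3.5,0,0], 'D low end',plane('top',t(207,215),96))
print('nut top',plane('top',t(207,200),75))
print('nut scene c (bottom 240, x 540-668)',plane('scene',s2(604,200),75))
print('nut front edge top',plane('top',t(207,290),73.5),'scene front', plane('scene',s2(604,241),73.5))
print('shaft top scene ends',[plane('scene',s2(*p),96).round(1) for p in((555,80),(600,50),(645,80),(600,118))])
print('knob base top',plane('top',tk(207,449),13))
print('knob base scene',[plane('scene',sk(*p),z).round(1) for p,z in(((593,560),0),((507,470),14),((680,470),14))])
p,q=plane('top',tk(180,522),30),plane('top',tk(268,405),30);d=q-p;print('knob yaw',np.degrees(np.arctan2(d[1],d[0])))
d=plane('scene',sk(587,380),30);print('ptr',d)
I=cv2.imread('pics/top0.png')
S=cv2.imread('pics/scene0.png')
for n,I,(x,y,X,Y) in(('top',I,(212,226,242,252)),('scene',S,(245,254,275,285))):
    m=(I[y:Y,x:X].min(2)>130).astype(np.uint8); k=max(cv2.findContours(m,0,1)[0],key=cv2.contourArea);c,r=cv2.minEnclosingCircle(k)
    print(n,np.array(c)+[x,y],r,plane(n,np.array(c)+[x,y],14),cv2.boundingRect(k))
E
```

```text
flat [644.03381858  21.74193238  96.        ] [643.78698938   5.69270301  96.        ] yaw -179.118888738845
axis from flat top [640.41040398  13.7173177   96.        ] D low end [632.15325338  14.16681125  96.        ]
nut top [641.01348673  13.7931778   75.        ]
nut scene c (bottom 240, x 540-668) [637.06114343  14.03371633  75.        ]
nut front edge top [630.3713302   13.97392561  73.5       ] scene front [631.53138209  18.64553845  73.5       ]
shaft top scene ends [array([643.8,  15.9,  96. ]), array([644.3,   7. ,  96. ]), array([634.7,   6.2,  96. ]), array([632.9,  16.2,  96. ])]
knob base top [428.09271353 147.92450108  13.        ]
knob base scene [array([414.4, 157.6,   0. ]), array([438.2, 161.9,  14. ]), array([411.9, 133.3,  14. ])]
knob yaw -37.09761423936335
ptr [435.49888844 139.60725331  30.        ]
top [226.3125 237.6875] 8.027883529663086 [427.43203398 147.28513208  14.        ] (7, 4, 16, 16)
scene [258.39285755 268.8035717 ] 9.811539649963379 [429.45260271 145.3660314   14.        ] (6, 5, 17, 20)
```

```bash
cat >> h.py <<'E'
def plan(target,yaw,n,start=None,do=True):
    "rows to carry the TCP to target (mm), yaw (rad) in n equal steps"
    o=bot.get_obs(); p,y=(np.array(o['tool_pos']),o['tcp_rot'][2]) if start is None else (np.array(start[:3]),start[3])
    d=(np.array(target)-p)/n; dy=(yaw-y)/n
    for i in range(n):
        c,s=np.cos(y),np.sin(y); v=np.array([c*d[0]+s*d[1],s*d[0]-c*d[1],-d[2]])/80
        print(v.round(3).tolist(),round(-dy/.1,3)); y+=dy
E
python3 -c "
from h import *
plan([639,13,200],1.5708,20)"
```

```text
[0.372, -0.183, 0.016] -0.59
[0.382, -0.161, 0.016] -0.59
[0.391, -0.138, 0.016] -0.59
[0.399, -0.115, 0.016] -0.59
[0.405, -0.091, 0.016] -0.59
[0.41, -0.067, 0.016] -0.59
[0.413, -0.043, 0.016] -0.59
[0.415, -0.018, 0.016] -0.59
[0.415, 0.006, 0.016] -0.59
[0.414, 0.03, 0.016] -0.59
[0.411, 0.055, 0.016] -0.59
[0.407, 0.079, 0.016] -0.59
[0.402, 0.103, 0.016] -0.59
[0.395, 0.126, 0.016] -0.59
[0.387, 0.15, 0.016] -0.59
[0.378, 0.172, 0.016] -0.59
[0.367, 0.194, 0.016] -0.59
[0.355, 0.215, 0.016] -0.59
[0.341, 0.236, 0.016] -0.59
[0.327, 0.256, 0.016] -0.59
```

Call:
jog_arm:
  gripper: 50
  targets:
    - {"xyz": [0.37, -0.18, 0.02], "spin": -0.59}
    - {"xyz": [0.38, -0.16, 0.02], "spin": -0.59}
    - {"xyz": [0.39, -0.14, 0.02], "spin": -0.59}
    - {"xyz": [0.4, -0.115, 0.02], "spin": -0.59}
    - {"xyz": [0.405, -0.09, 0.02], "spin": -0.59}
    - {"xyz": [0.41, -0.07, 0.02], "spin": -0.59}
    - {"xyz": [0.41, -0.04, 0.02], "spin": -0.59}
    - {"xyz": [0.415, -0.02, 0.02], "spin": -0.59}
    - {"xyz": [0.415, 0.01, 0.02], "spin": -0.59}
    - {"xyz": [0.415, 0.03, 0.02], "spin": -0.59}

```text
time: 1.35
tool_pos: [419.9, -235.9, 210.4]
tcp_rot: [-3.141, 0.0, 0.983]
contact_force: [-0.1, -0.7, 0.2]
grip_width: 46.0
finger_force: 0.0
```

Call:
jog_arm:
  targets:
    - {"xyz": [0.41, 0.055, 0.02], "spin": -0.59}
    - {"xyz": [0.41, 0.08, 0.02], "spin": -0.59}
    - {"xyz": [0.4, 0.1, 0.02], "spin": -0.59}
    - {"xyz": [0.395, 0.125, 0.02], "spin": -0.59}
    - {"xyz": [0.39, 0.15, 0.02], "spin": -0.59}
    - {"xyz": [0.38, 0.17, 0.02], "spin": -0.59}
    - {"xyz": [0.37, 0.19, 0.02], "spin": -0.59}
    - {"xyz": [0.355, 0.215, 0.02], "spin": -0.59}
    - {"xyz": [0.34, 0.235, 0.02], "spin": -0.59}
    - {"xyz": [0.33, 0.255, 0.02], "spin": -0.59}

```text
time: 2.6
tool_pos: [638.7, 14.0, 194.1]
tcp_rot: [-3.141, 0.0, 1.573]
contact_force: [0.0, -0.1, -0.1]
grip_width: 45.9
finger_force: 0.0
```

```bash
python3 -c "
from h import *
o=bot.get_obs();print(o)
plan([639,13,95],1.5708,3)"
```

```text
{'time': 2.6, 'joint_positions': array([-9.79755912e-02,  5.78222102e-01,  1.23051121e+00, -1.27745883e-04,
        1.33390524e+00, -9.98845487e-02]), 'dq': array([ 3.52691009e-01,  3.43741486e-01, -5.64323690e-01, -5.16044376e-04,
        2.19157103e-01, -1.16941734e-01]), 'tau': array([ -0.96786696, -57.25554585, -23.14734936,   0.14299006,
        -0.17133204,   0.16499001]), 'tool_pos': array([638.69678871,  13.95077703, 194.06813179]), 'tcp_rot': array([-3.14053958e+00,  1.92317739e-05,  1.57273534e+00]), 'contact_force': array([ 0.02213967, -0.08568375, -0.13250314]), 'moment': array([-0.07916974, -0.11812285,  0.02166135]), 'finger_force': 0.0, 'grip_width': 45.8869573460216}
[-0.004, 0.001, 0.413] 0.006
[-0.004, 0.001, 0.413] 0.006
[-0.004, 0.001, 0.413] 0.006
```

Call:
jog_arm:
  targets:
    - {"xyz": [0, 0, 0.2], "spin": 0}
    - {"xyz": [0, 0, 0.3], "spin": 0}
    - {"xyz": [0, 0, 0.3], "spin": 0}
    - {"xyz": [0, 0, 0.3], "spin": 0}
    - {"xyz": [0, 0, 0.2], "spin": 0}
    - {"xyz": [0, 0, 0.1], "spin": 0}
    - {"xyz": [0, 0, 0], "spin": 0}
    - {"xyz": [0, 0, 0], "spin": 0}
    - {"xyz": [0, 0, 0], "spin": 0}
    - {"xyz": [0, 0, 0], "spin": 0}

```text
time: 3.85
tool_pos: [638.5, 13.1, 83.2]
tcp_rot: [3.141, 0.0, 1.571]
contact_force: [0.9, -1.0, -0.1]
grip_width: 45.9
finger_force: 0.0
```

Call:
jog_arm:
  gripper: 5
  targets:
    - {"xyz": [0, 0, 0], "spin": 0}
    - {"xyz": [0, 0, 0], "spin": 0}
    - {"xyz": [0, 0, 0], "spin": 0}
    - {"xyz": [0, 0, 0], "spin": 0}
    - {"xyz": [0, 0, 0], "spin": 0}
    - {"xyz": [0, 0, 0], "spin": 0}
    - {"xyz": [0, 0, 0], "spin": 0}
    - {"xyz": [0, 0, 0], "spin": 0}
    - {"xyz": [0, 0, 0], "spin": 0}
    - {"xyz": [0, 0, 0], "spin": 0}

```text
time: 5.1
tool_pos: [639.0, 13.1, 82.8]
tcp_rot: [3.14, 0.0, 1.571]
contact_force: [5.6, 0.7, -3.8]
grip_width: 10.1
finger_force: 30.0
```

```bash
python3 -c "
from h import *
o=bot.get_obs()
for k in ('tool_pos','tcp_rot','contact_force','moment','dq','grip_width','finger_force'): print(k,np.round(o[k],3))"
```

```text
tool_pos [638.999  13.051  82.757]
tcp_rot [3.14  0.    1.571]
contact_force [ 5.564  0.742 -3.793]
moment [ 0.062 -0.943 -0.028]
dq [-0.001 -0.001  0.     0.001 -0.001 -0.002]
grip_width 10.102
finger_force 29.994
```

Call:
jog_arm:
  gripper: 45
  targets:
    - {"xyz": [0, 0, 0], "spin": 0}
    - {"xyz": [0, 0, 0], "spin": 0}
    - {"xyz": [0, 0, 0], "spin": 0.3}
    - {"xyz": [0, 0, 0], "spin": 1}
    - {"xyz": [0, 0, 0], "spin": 1}
    - {"xyz": [0, 0, 0], "spin": 1}
    - {"xyz": [0, 0, 0], "spin": 1}
    - {"xyz": [0, 0, 0], "spin": 1}
    - {"xyz": [0, 0, 0], "spin": 1}
    - {"xyz": [0, 0, 0], "spin": 1}

```text
time: 6.35
tool_pos: [638.0, 13.1, 82.7]
tcp_rot: [-3.141, 0.0, 0.836]
contact_force: [-0.7, 0.5, -0.8]
grip_width: 41.1
finger_force: 0.0
```

Call:
jog_arm:
  targets:
    - {"xyz": [0, 0, 0], "spin": 1}
    - {"xyz": [0, 0, 0], "spin": 1}
    - {"xyz": [0, 0, 0], "spin": 1}
    - {"xyz": [0, 0, 0], "spin": 1}
    - {"xyz": [0, 0, 0], "spin": 1}
    - {"xyz": [0, 0, 0], "spin": 1}
    - {"xyz": [0, 0, 0], "spin": 1}
    - {"xyz": [0, 0, 0], "spin": 1}
    - {"xyz": [0, 0, 0], "spin": 0.4}
    - {"xyz": [0.028, 0, 0], "spin": 0}

```text
time: 7.6
tool_pos: [640.3, 13.1, 82.8]
tcp_rot: [3.142, 0.0, 0.0]
contact_force: [-0.2, -0.7, -0.6]
grip_width: 41.5
finger_force: 0.0
```

Call:
jog_arm:
  gripper: 5
  targets:
    - {"xyz": [0, 0, 0], "spin": 0}
    - {"xyz": [0, 0, 0], "spin": 0}
    - {"xyz": [0, 0, 0], "spin": 0}
    - {"xyz": [0, 0, 0], "spin": 0}
    - {"xyz": [0, 0, 0], "spin": 0}
    - {"xyz": [0, 0, 0], "spin": 0}
    - {"xyz": [0, 0, 0], "spin": 0}
    - {"xyz": [0, 0, 0], "spin": 0}
    - {"xyz": [0, 0, 0], "spin": 0}
    - {"xyz": [0, 0, 0], "spin": 0}

```text
time: 8.85
tool_pos: [640.5, 13.3, 82.7]
tcp_rot: [-3.141, 0.0, 0.001]
contact_force: [0.3, 3.6, 1.1]
grip_width: 12.7
finger_force: 30.0
```

```bash
python3 -c "
from h import *
o=bot.get_obs()
for k in ('tool_pos','tcp_rot','contact_force','moment','dq','grip_width','finger_force'): print(k,np.round(o[k],3))
plan([450,-149,150],0.1,8,[641,13.5,150,0])
cv2.imwrite('pics/top1.png',bot.capture('top'))
"
```

```text
tool_pos [640.494  13.326  82.681]
tcp_rot [-3.141e+00  0.000e+00  1.000e-03]
contact_force [0.275 3.611 1.13 ]
moment [ 0.699  0.064 -0.008]
dq [-0.002  0.001  0.001 -0.001 -0.    -0.001]
grip_width 12.679
finger_force 30.0
[-0.298, 0.254, -0.0] -0.125
[-0.302, 0.25, -0.0] -0.125
[-0.305, 0.246, -0.0] -0.125
[-0.308, 0.243, -0.0] -0.125
[-0.311, 0.239, -0.0] -0.125
[-0.314, 0.235, -0.0] -0.125
[-0.317, 0.231, -0.0] -0.125
[-0.319, 0.227, -0.0] -0.125
```

Call:
jog_arm:
  gripper: 75
  targets:
    - {"xyz": [0, 0, 0], "spin": 0}
    - {"xyz": [0, 0, 0], "spin": 0}
    - {"xyz": [0, 0, -0.2], "spin": 0}
    - {"xyz": [0, 0, -0.35], "spin": 0}
    - {"xyz": [0, 0, -0.35], "spin": 0}
    - {"xyz": [-0.3, 0.25, 0], "spin": 0}
    - {"xyz": [-0.5, 0.45, 0], "spin": 0}
    - {"xyz": [-0.5, 0.45, 0], "spin": 0}
    - {"xyz": [-0.5, 0.45, 0], "spin": 0}
    - {"xyz": [-0.4, 0.316, 0], "spin": 0}

```text
time: 10.15
tool_pos: [463.5, -142.0, 156.1]
tcp_rot: [3.14, -0.002, -0.0]
contact_force: [0.3, -0.6, -0.1]
grip_width: 68.8
finger_force: 0.0
```

Call:
jog_arm:
  targets:
    - {"xyz": [-0.169, 0.1, 0], "spin": 0}
    - {"xyz": [0, 0, 0.3], "spin": 0}
    - {"xyz": [0, 0, 0.4], "spin": 0}
    - {"xyz": [0, 0, 0.4], "spin": 0}
    - {"xyz": [0, 0, 0.3], "spin": 0}
    - {"xyz": [0, 0, 0.2], "spin": 0}
    - {"xyz": [0, 0, 0.15], "spin": 0}
    - {"xyz": [0, 0, 0.1], "spin": 0}
    - {"xyz": [0, 0, 0], "spin": 0}
    - {"xyz": [0, 0, 0], "spin": 0}

```text
time: 11.4
tool_pos: [451.5, -148.5, 7.2]
tcp_rot: [3.141, -0.001, 0.001]
contact_force: [-0.9, 0.4, -0.1]
grip_width: 68.8
finger_force: 0.0
```

Call:
jog_arm:
  gripper: 25
  targets:
    - {"xyz": [0, 0, 0.06], "spin": 0}
    - {"xyz": [0, 0, 0], "spin": 0}
    - {"xyz": [0, 0, 0], "spin": 0}
    - {"xyz": [0, 0, 0], "spin": 0}
    - {"xyz": [0, 0, 0], "spin": 0}
    - {"xyz": [0, 0, 0], "spin": 0}
    - {"xyz": [0, 0, 0], "spin": 0}
    - {"xyz": [0, 0, 0], "spin": 0}
    - {"xyz": [0, 0, 0], "spin": 0}
    - {"xyz": [0, 0, 0], "spin": 0}

```text
time: 12.65
tool_pos: [451.2, -148.4, 2.0]
tcp_rot: [3.141, -0.0, 0.001]
contact_force: [-0.8, -0.2, 0.5]
grip_width: 42.4
finger_force: 30.0
```

```bash
python3 - <<'E'
from h import *
o=bot.get_obs()
for k in ('tool_pos','tcp_rot','contact_force','grip_width','finger_force'): print(k,np.round(o[k],3))
E
```

```text
tool_pos [ 451.179 -148.413    1.95 ]
tcp_rot [ 3.141e+00 -0.000e+00  1.000e-03]
contact_force [-0.844 -0.167  0.519]
grip_width 42.387
finger_force 30.0
```

Call:
jog_arm:
  targets:
    - {"xyz": [0, 0, -0.2], "spin": 0}
    - {"xyz": [0, 0, -0.4], "spin": 0}
    - {"xyz": [0, 0, -0.4], "spin": 0}
    - {"xyz": [0, 0, -0.4], "spin": 0}
    - {"xyz": [0.2, -0.2, -0.2], "spin": 0}
    - {"xyz": [0.45, -0.4, 0], "spin": 0}
    - {"xyz": [0.45, -0.4, 0], "spin": 0}
    - {"xyz": [0.45, -0.4, 0], "spin": 0}
    - {"xyz": [0.45, -0.4, 0], "spin": 0}
    - {"xyz": [0.3, -0.2, 0], "spin": 0}

```text
time: 13.9
tool_pos: [636.1, 13.8, 129.5]
tcp_rot: [-3.141, 0.0, 0.003]
contact_force: [0.4, -0.1, -0.1]
grip_width: 42.4
finger_force: 30.0
```

Call:
jog_arm:
  targets:
    - {"xyz": [0.07, -0.022, 0], "spin": 0}
    - {"xyz": [0, 0, 0], "spin": 0}
    - {"xyz": [0, 0, 0.1], "spin": 0}
    - {"xyz": [0, 0, 0.1], "spin": 0}
    - {"xyz": [0, 0, 0.05], "spin": 0}
    - {"xyz": [0, 0, 0], "spin": 0}
    - {"xyz": [0, 0, 0], "spin": 0}
    - {"xyz": [0, 0, 0], "spin": 0}
    - {"xyz": [0, 0, 0], "spin": 0}
    - {"xyz": [0, 0, 0], "spin": 0}

```text
time: 15.15
tool_pos: [640.7, 13.6, 110.0]
tcp_rot: [3.141, -0.0, 0.001]
contact_force: [0.5, -0.8, 0.8]
grip_width: 42.2
finger_force: 30.0
```

```bash
python3 - <<'E'
from h import *
o=bot.get_obs()
for k in ('tool_pos','tcp_rot','contact_force','grip_width','finger_force'): print(k,np.round(o[k],3))
T=bot.capture('top');S=bot.capture('scene')
H=np.hstack([cv2.resize(T[120:170,255:305],(400,400),interpolation=2),cv2.resize(S[140:200,213:273],(400,400),interpolation=2)])
cv2.imwrite('pics/r.png',H)
E
```

```text
tool_pos [640.667  13.588 110.015]
tcp_rot [ 3.141e+00 -0.000e+00  1.000e-03]
contact_force [ 0.546 -0.842  0.822]
grip_width 42.161
finger_force 30.0
```

View pics/r.png

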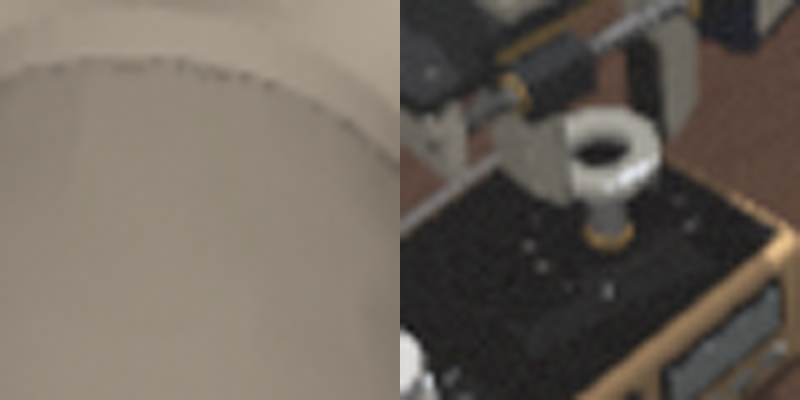

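The top view is blocked by the arm. In the scene crop the ring (615,150) hangs flat over the shaft (608,215), in line with it. Lowering.

Call:
jog_arm:
  targets:
    - {"xyz": [0, 0, 0.05], "spin": 0}
    - {"xyz": [0, 0, 0.1], "spin": 0}
    - {"xyz": [0, 0, 0.1], "spin": 0}
    - {"xyz": [0, 0, 0.08], "spin": 0}
    - {"xyz": [0, 0, 0.05], "spin": 0}
    - {"xyz": [0, 0, 0.03], "spin": 0}
    - {"xyz": [0, 0, 0.03], "spin": 0}
    - {"xyz": [0, 0, 0], "spin": 0}
    - {"xyz": [0, 0, 0], "spin": 0}
    - {"xyz": [0, 0, 0], "spin": 0}

```text
time: 16.5
tool_pos: [640.7, 13.5, 74.9]
tcp_rot: [3.141, -0.0, 0.001]
contact_force: [0.5, -0.1, -0.1]
grip_width: 42.4
finger_force: 30.0
```

```bash
python3 - <<'E'
from h import *
o=bot.get_obs()
for k in ('tool_pos','tcp_rot','contact_force','grip_width','finger_force'): print(k,np.round(o[k],3))
E
```

```text
tool_pos [640.713  13.532  74.909]
tcp_rot [ 3.141e+00 -0.000e+00  1.000e-03]
contact_force [ 0.508 -0.061 -0.096]
grip_width 42.436
finger_force 30.0
```

Call:
jog_arm:
  gripper: 75
  targets:
    - {"xyz": [0, 0, 0.009], "spin": 0}
    - {"xyz": [0, 0, 0], "spin": 0}
    - {"xyz": [0, 0, 0], "spin": 0}
    - {"xyz": [0, 0, 0], "spin": 0}
    - {"xyz": [0, 0, 0], "spin": 0}
    - {"xyz": [0, 0, -0.1], "spin": 0}
    - {"xyz": [0, 0, -0.2], "spin": 0}
    - {"xyz": [0, 0, -0.25], "spin": 0}
    - {"xyz": [0, 0, -0.2], "spin": 0}
    - {"xyz": [0, 0, 0], "spin": 0}

```text
time: 17.75
tool_pos: [641.6, 13.5, 136.2]
tcp_rot: [3.141, -0.004, 0.001]
contact_force: [0.5, -0.3, -0.3]
grip_width: 68.7
finger_force: 0.0
```

```bash
python3 - <<'E'
from h import *
o=bot.get_obs()
for k in ('tool_pos','tcp_rot','contact_force','grip_width','finger_force'): print(k,np.round(o[k],3))
S=bot.capture('scene')
cv2.imwrite('pics/r2.png',cv2.resize(S[140:200,203:283],(640,480),interpolation=2))
plan([427.8,147.5,o['tool_pos'][2]],0.926,10)
E
```

```text
tool_pos [641.62   13.468 136.17 ]
tcp_rot [ 3.141e+00 -4.000e-03  1.000e-03]
contact_force [ 0.544 -0.307 -0.315]
grip_width 68.743
finger_force 0.0
[-0.266, -0.168, -0.002] -0.925
[-0.25, -0.192, -0.002] -0.925
[-0.231, -0.214, -0.002] -0.925
[-0.21, -0.234, -0.002] -0.925
[-0.188, -0.253, -0.002] -0.925
[-0.163, -0.269, -0.002] -0.925
[-0.138, -0.283, -0.002] -0.925
[-0.111, -0.294, -0.002] -0.925
[-0.084, -0.303, -0.002] -0.925
[-0.055, -0.31, -0.002] -0.925
```

View pics/r2.png

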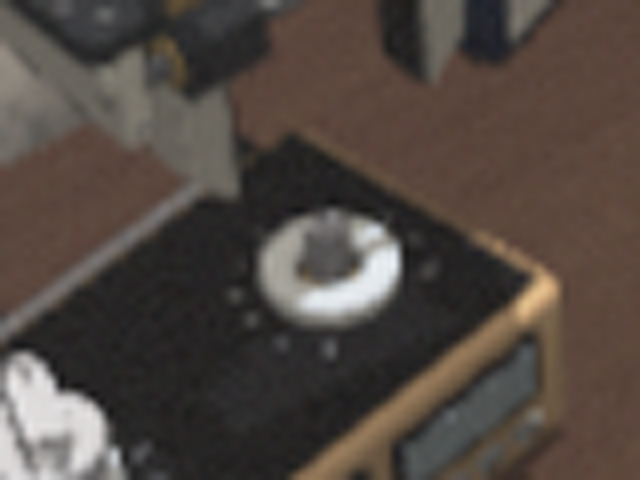

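The ring lies flat on the panel at (330,268), concentric with the shaft. Going to the knob.

Call:
jog_arm:
  targets:
    - {"xyz": [-0.265, -0.17, 0], "spin": -0.925}
    - {"xyz": [-0.25, -0.19, 0], "spin": -0.925}
    - {"xyz": [-0.23, -0.215, 0], "spin": -0.925}
    - {"xyz": [-0.21, -0.235, 0], "spin": -0.925}
    - {"xyz": [-0.19, -0.25, 0], "spin": -0.925}
    - {"xyz": [-0.165, -0.27, 0], "spin": -0.925}
    - {"xyz": [-0.14, -0.28, 0], "spin": -0.925}
    - {"xyz": [-0.11, -0.295, 0], "spin": -0.925}
    - {"xyz": [-0.085, -0.3, 0], "spin": -0.925}
    - {"xyz": [-0.055, -0.31, 0], "spin": -0.925}

```text
time: 19.05
tool_pos: [426.2, 147.4, 133.3]
tcp_rot: [-3.141, 0.001, 0.929]
contact_force: [0.9, 0.6, -0.3]
grip_width: 68.6
finger_force: 0.0
```

```bash
python3 - <<'E'
from h import *
o=bot.get_obs();print(o['tool_pos'],o['tcp_rot'],o['dq'])
plan([427.8,147.5,5.5],0.926,1)
E
```

```text
[426.23679112 147.35014598 133.30254295] [-3.14060971e+00  1.13688013e-03  9.28727677e-01] [ 0.28884413 -0.21117432  0.33070842  0.0016916  -0.12018027 -0.44650838]
[0.013, 0.015, 1.598] 0.027
```

Call:
jog_arm:
  targets:
    - {"xyz": [0.01, 0.015, 0.1], "spin": 0}
    - {"xyz": [0, 0, 0.3], "spin": 0}
    - {"xyz": [0, 0, 0.35], "spin": 0}
    - {"xyz": [0, 0, 0.35], "spin": 0}
    - {"xyz": [0, 0, 0.25], "spin": 0}
    - {"xyz": [0, 0, 0.15], "spin": 0}
    - {"xyz": [0, 0, 0.08], "spin": 0}
    - {"xyz": [0, 0, 0], "spin": 0}
    - {"xyz": [0, 0, 0], "spin": 0}
    - {"xyz": [0, 0, 0], "spin": 0}

```text
time: 20.3
tool_pos: [429.3, 147.1, 8.1]
tcp_rot: [3.141, -0.001, 0.926]
contact_force: [0.1, -0.4, 0.6]
grip_width: 69.0
finger_force: 0.0
```

Call:
jog_arm:
  gripper: 25
  targets:
    - {"xyz": [0, 0, 0], "spin": 0}
    - {"xyz": [0, 0, 0], "spin": 0}
    - {"xyz": [0, 0, 0], "spin": 0}
    - {"xyz": [0, 0, 0], "spin": 0}
    - {"xyz": [0, 0, 0], "spin": 0}
    - {"xyz": [0, 0, 0], "spin": 0}
    - {"xyz": [0, 0, 0], "spin": 0}
    - {"xyz": [0, 0, 0], "spin": 0}
    - {"xyz": [0, 0, 0], "spin": 0}
    - {"xyz": [0, 0, 0], "spin": 0}

```text
time: 21.55
tool_pos: [428.9, 147.0, 7.6]
tcp_rot: [3.141, 0.0, 0.926]
contact_force: [0.8, -0.7, 2.0]
grip_width: 36.7
finger_force: 30.0
```

```bash
python3 - <<'E'
from h import *
o=bot.get_obs()
for k in ('tool_pos','tcp_rot','contact_force','grip_width','finger_force'): print(k,np.round(o[k],3))
E
```

```text
tool_pos [428.948 146.996   7.595]
tcp_rot [3.141 0.    0.926]
contact_force [ 0.842 -0.654  2.022]
grip_width 36.707
finger_force 30.0
```

Call:
jog_arm:
  gripper: 60
  targets:
    - {"xyz": [0, 0, 0], "spin": 0}
    - {"xyz": [0, 0, 0], "spin": 0}
    - {"xyz": [0, 0, -0.05], "spin": 0}
    - {"xyz": [0, 0, -0.061], "spin": 0.71}
    - {"xyz": [0, 0, 0], "spin": 1}
    - {"xyz": [0, 0, 0], "spin": 1}
    - {"xyz": [0, 0, 0], "spin": 1}
    - {"xyz": [0, 0, 0], "spin": 1}
    - {"xyz": [0, 0, 0], "spin": 1}
    - {"xyz": [0, 0, 0], "spin": 1}

```text
time: 22.8
tool_pos: [429.0, 147.0, 16.7]
tcp_rot: [3.141, -0.0, 0.251]
contact_force: [0.4, 1.0, -0.4]
grip_width: 55.6
finger_force: 0.0
```

Call:
jog_arm:
  targets:
    - {"xyz": [0, 0, 0], "spin": 1}
    - {"xyz": [0, 0, 0], "spin": 1}
    - {"xyz": [0, 0, 0], "spin": 1}
    - {"xyz": [0, 0, 0], "spin": 1}
    - {"xyz": [0, 0, 0], "spin": 1}
    - {"xyz": [0, 0, 0], "spin": 1}
    - {"xyz": [0, 0, 0], "spin": 1}
    - {"xyz": [0, 0, 0], "spin": 1}
    - {"xyz": [0, 0, 0], "spin": 1}
    - {"xyz": [0, 0, 0], "spin": 0}

```text
time: 24.05
tool_pos: [429.0, 147.0, 16.6]
tcp_rot: [-3.142, -0.0, -0.644]
contact_force: [0.0, 0.4, 0.0]
grip_width: 55.4
finger_force: 0.0
```

Call:
jog_arm:
  gripper: 5
  targets:
    - {"xyz": [0, 0, 0], "spin": 0}
    - {"xyz": [0, 0, 0], "spin": 0}
    - {"xyz": [0, 0, 0], "spin": 0}
    - {"xyz": [0, 0, 0], "spin": 0}
    - {"xyz": [0, 0, 0], "spin": 0}
    - {"xyz": [0, 0, 0], "spin": 0}
    - {"xyz": [0, 0, 0], "spin": 0}
    - {"xyz": [0, 0, 0], "spin": 0}
    - {"xyz": [0, 0, 0], "spin": 0}
    - {"xyz": [0, 0, 0], "spin": 0}

```text
time: 25.3
tool_pos: [429.0, 147.0, 16.5]
tcp_rot: [3.142, -0.0, -0.645]
contact_force: [0.2, 0.7, 0.9]
grip_width: 13.5
finger_force: 30.0
```

```bash
python3 - <<'E'
from h import *
o=bot.get_obs()
for k in ('tool_pos','tcp_rot','contact_force','grip_width','finger_force'): print(k,np.round(o[k],3))
E
```

```text
tool_pos [428.958 146.998  16.464]
tcp_rot [ 3.142 -0.    -0.645]
contact_force [0.176 0.672 0.906]
grip_width 13.481
finger_force 29.994
```

Call:
jog_arm:
  targets:
    - {"xyz": [0, 0, -0.1], "spin": 0}
    - {"xyz": [0, 0, -0.3], "spin": -0.7}
    - {"xyz": [0, 0, -0.4], "spin": -0.8}
    - {"xyz": [0, 0, -0.4], "spin": -0.8}
    - {"xyz": [0, 0, -0.25], "spin": -0.8}
    - {"xyz": [0, 0, -0.1], "spin": -0.8}
    - {"xyz": [0, 0, 0], "spin": -0.85}
    - {"xyz": [0, 0, 0], "spin": -0.85}
    - {"xyz": [0, 0, 0], "spin": -0.85}
    - {"xyz": [0.25, 0.15, 0], "spin": 0}

```text
time: 26.55
tool_pos: [448.1, 135.4, 141.0]
tcp_rot: [-3.142, 0.001, 0.002]
contact_force: [0.5, -0.2, -0.4]
grip_width: 13.7
finger_force: 30.0
```

```bash
python3 - <<'E'
from h import *
o=bot.get_obs()
for k in ('tool_pos','tcp_rot','contact_force','grip_width','dq'): print(k,np.round(o[k],3))
plan([640.9,13.4,140],0,1)
E
```

```text
tool_pos [448.058 135.379 141.007]
tcp_rot [-3.142e+00  1.000e-03  2.000e-03]
contact_force [ 0.457 -0.166 -0.434]
grip_width 13.651
dq [-0.277  0.215 -0.347 -0.005  0.104 -0.24 ]
[2.407, 1.53, 0.013] 0.022
```

Call:
jog_arm:
  targets:
    - {"xyz": [0.4, 0.25, 0], "spin": 0}
    - {"xyz": [0.45, 0.3, 0], "spin": 0}
    - {"xyz": [0.45, 0.3, 0], "spin": 0}
    - {"xyz": [0.45, 0.3, 0], "spin": 0}
    - {"xyz": [0.35, 0.22, 0], "spin": 0}
    - {"xyz": [0.2, 0.1, 0], "spin": 0}
    - {"xyz": [0.1, 0.05, 0], "spin": 0}
    - {"xyz": [0, 0, 0.1], "spin": 0}
    - {"xyz": [0, 0, 0.1], "spin": 0}
    - {"xyz": [0, 0, 0], "spin": 0}

```text
time: 27.8
tool_pos: [639.8, 13.9, 123.4]
tcp_rot: [-3.141, 0.002, 0.0]
contact_force: [-0.9, 0.2, -0.5]
grip_width: 14.0
finger_force: 30.0
```

```bash
python3 - <<'E'
from h import *
S=bot.capture('scene')
cv2.imwrite('pics/k.png',cv2.resize(S[130:200,198:288],(720,560),interpolation=2))
o=bot.get_obs()
for k in ('tool_pos','tcp_rot','contact_force','grip_width','dq'): print(k,np.round(o[k],3))
plan([640.9,13.4,120],0,1)
E
```

```text
tool_pos [640.231  13.821 124.027]
tcp_rot [-3.142e+00  1.000e-03  0.000e+00]
contact_force [ 0.483 -0.149 -0.282]
grip_width 13.612
dq [-0.001 -0.009 -0.016 -0.001  0.002  0.001]
[0.008, 0.005, 0.05] 0.003
```

View pics/k.png

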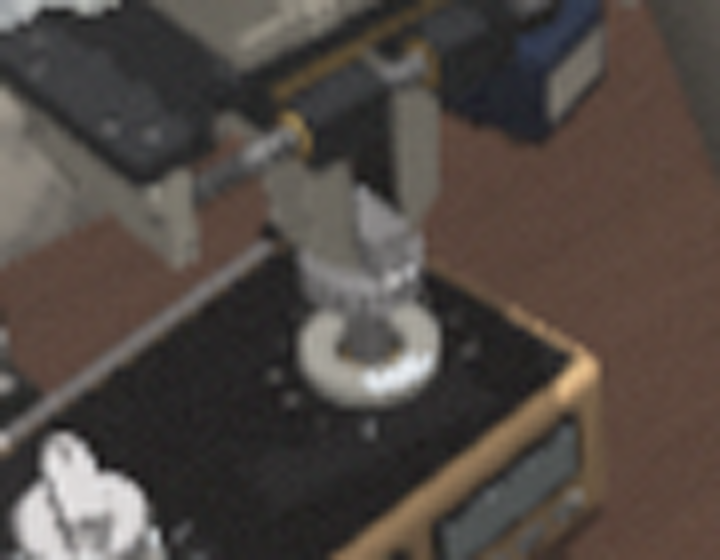

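The knob is held upright at (362,260), directly over the shaft and ring. Lowering gently.

Call:
jog_arm:
  targets:
    - {"xyz": [0.008, 0.005, 0.05], "spin": 0}
    - {"xyz": [0, 0, 0.05], "spin": 0}
    - {"xyz": [0, 0, 0.025], "spin": 0}
    - {"xyz": [0, 0, 0.02], "spin": 0}
    - {"xyz": [0, 0, 0.02], "spin": 0}
    - {"xyz": [0, 0, 0.02], "spin": 0}
    - {"xyz": [0, 0, 0], "spin": 0}
    - {"xyz": [0, 0, 0], "spin": 0}
    - {"xyz": [0, 0, 0], "spin": 0}
    - {"xyz": [0, 0, 0], "spin": 0}

```text
time: 29.1
tool_pos: [641.5, 13.0, 109.7]
tcp_rot: [3.142, 0.0, -0.0]
contact_force: [0.1, -0.2, -0.6]
grip_width: 13.8
finger_force: 30.0
```

```bash
python3 - <<'E'
from h import *
o=bot.get_obs()
for k in ('tool_pos','tcp_rot','contact_force','moment','grip_width'): print(k,np.round(o[k],3))
E
```

```text
tool_pos [641.505  13.    109.67 ]
tcp_rot [ 3.142  0.    -0.   ]
contact_force [ 0.111 -0.167 -0.554]
moment [ 0.086  0.093 -0.013]
grip_width 13.834
```

No resistance, so the bore has engaged. Continuing down.

Call:
jog_arm:
  targets:
    - {"xyz": [-0.004, -0.003, 0.015], "spin": 0}
    - {"xyz": [0, 0, 0.02], "spin": 0}
    - {"xyz": [0, 0, 0.02], "spin": 0}
    - {"xyz": [0, 0, 0.02], "spin": 0}
    - {"xyz": [0, 0, 0.02], "spin": 0}
    - {"xyz": [0, 0, 0.02], "spin": 0}
    - {"xyz": [0, 0, 0], "spin": 0}
    - {"xyz": [0, 0, 0], "spin": 0}
    - {"xyz": [0, 0, 0], "spin": 0}
    - {"xyz": [0, 0, 0], "spin": 0}

```text
time: 30.35
tool_pos: [641.2, 13.2, 100.5]
tcp_rot: [3.141, -0.0, -0.0]
contact_force: [0.6, 0.1, 0.3]
grip_width: 13.5
finger_force: 30.0
```

```bash
python3 - <<'E'
from h import *
o=bot.get_obs()
for k in ('tool_pos','tcp_rot','contact_force','moment','grip_width'): print(k,np.round(o[k],3))
E
```

```text
tool_pos [641.244  13.203 100.489]
tcp_rot [ 3.141 -0.    -0.   ]
contact_force [0.578 0.098 0.347]
moment [ 0.04  -0.003  0.023]
grip_width 13.46
```

Fully down the spindle at 100.5 with no force yet. Next I'll press: 4 mm of spindle travel plus about 0.8 mm extra.

Call:
jog_arm:
  targets:
    - {"xyz": [0, 0, 0.015], "spin": 0}
    - {"xyz": [0, 0, 0.015], "spin": 0}
    - {"xyz": [0, 0, 0.01], "spin": 0}
    - {"xyz": [0, 0, 0.01], "spin": 0}
    - {"xyz": [0, 0, 0.005], "spin": 0}
    - {"xyz": [0, 0, 0.005], "spin": 0}
    - {"xyz": [0, 0, 0], "spin": 0}
    - {"xyz": [0, 0, 0], "spin": 0}
    - {"xyz": [0, 0, 0], "spin": 0}
    - {"xyz": [0, 0, 0], "spin": 0}

```text
time: 31.6
tool_pos: [641.4, 13.2, 96.5]
tcp_rot: [3.141, -0.001, -0.0]
contact_force: [-2.1, -0.0, 8.0]
grip_width: 13.9
finger_force: 30.0
```

```bash
python3 - <<'E'
from h import *
o=bot.get_obs()
for k in ('tool_pos','tcp_rot','contact_force','moment','grip_width'): print(k,np.round(o[k],3))
E
```

```text
tool_pos [641.361  13.19   96.49 ]
tcp_rot [ 3.141e+00 -1.000e-03 -0.000e+00]
contact_force [-2.091 -0.042  8.041]
moment [ 0.044  0.478 -0.033]
grip_width 13.923
```

Call:
jog_arm:
  targets:
    - {"xyz": [-0.003, 0, 0.01], "spin": 0}
    - {"xyz": [0, 0, 0], "spin": 0}
    - {"xyz": [0, 0, 0], "spin": 0}
    - {"xyz": [0, 0, 0], "spin": 0}
    - {"xyz": [0, 0, 0], "spin": 0}
    - {"xyz": [0, 0, 0], "spin": 0}
    - {"xyz": [0, 0, 0], "spin": 0}
    - {"xyz": [0, 0, 0], "spin": 0}
    - {"xyz": [0, 0, 0], "spin": 0}
    - {"xyz": [0, 0, 0], "spin": 0}

```text
time: 32.85
tool_pos: [641.3, 13.2, 96.5]
tcp_rot: [3.141, -0.002, -0.0]
contact_force: [-3.8, -0.1, 12.0]
grip_width: 13.4
finger_force: 30.0
```

```bash
python3 - <<'E'
from h import *
S=bot.capture('scene')
cv2.imwrite('pics/f.png',cv2.resize(S[130:200,198:288],(720,560),interpolation=2))
o=bot.get_obs()
for k in ('tool_pos','tcp_rot','contact_force','moment','grip_width'): print(k,np.round(o[k],3))
E
```

```text
tool_pos [641.35   13.187  96.441]
tcp_rot [ 3.141e+00 -2.000e-03 -0.000e+00]
contact_force [-4.325 -0.235 11.684]
moment [0.086 0.668 0.035]
grip_width 13.72
```

View pics/f.png

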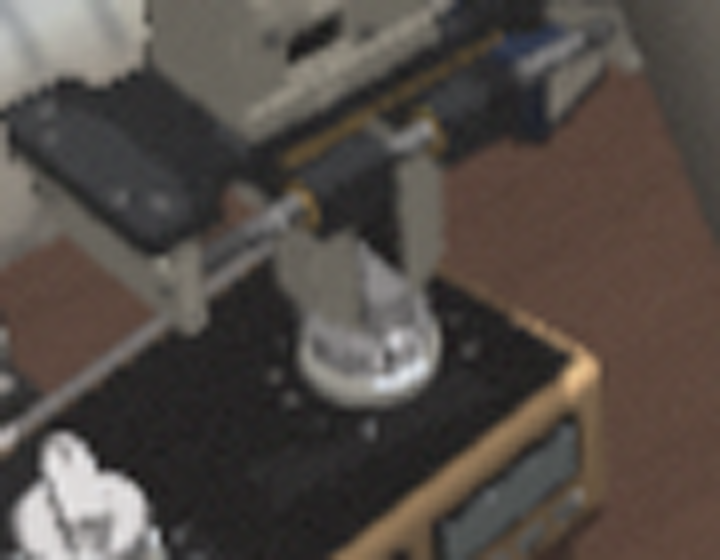

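The knob at (370,340) sits flush on the ring. The force rose to 12 N with no further travel, so it's against the ring at the full 4 mm. Handing in.

```bash
python3 -c "
from plant import bot
print(bot.close_job())"
```

```text
the job is handed in; nothing more can be done
None
```

I handed the job in at about 33 s with the slip ring flat round the nut and the knob seated on the spindle, held pressed against the ring at about 12 N; the hand-in returned no verdict.

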